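Set a pine spacer under the thickness gauge

ROBOT

A 7-joint arm with a two-finger parallel gripper is mounted at the origin on the work surface; the furniture and walls round the work are solid. World frame = base frame: x ahead of the robot, y to its left, z up, the work surface at z = 0. Lengths are in m, angles in degrees, forces in N, time in s.
With the tool pointing down it reaches from about 0.4 to 0.85 m from the base axis. Payload 10.4 kg.
Tool frame: the origin (TCP) lies midway between the tips of the shut fingers; the grasp point (between the pads) lies 19 mm behind it (robot.hold_point_z is the distance from the TCP to the grasp point, in m); z points along the fingers, y is the line along which they close (so a half turn about z gives the same grasp; the last joint's range is limited). The gripper opens to 85 mm and grips with 20 to 120 N. Pads are 22 mm wide; open, the fingers measure 114 mm over their backs; the gripper's body (76 mm by 85 mm) begins 54 mm behind the grasp point. The pads swing forward as they close: fully open they stand 13 mm farther back than shut.
Start: joints at [75.424, 19.034, -3.707, 83.658, 1.238, 77.344, -5.071], TCP at [0.144, -0.608, 0.193] pointing down, gripper open.
Joint ranges: [-148.97, 148.97], [-28.65, 121.19], [-84.17, 76.75], [9.2, 138.47], [-72.65, 252.65], [3.7, 117.97], [-149.18, 149.18]. Speed limits (degrees/s): [127.2, 127.2, 159.86, 159.86, 180, 180, 180].

INTERFACE

Orientations are given as [roll, pitch, yaw] about the fixed x, y, z axes, in that order (R = Rz(yaw) Ry(pitch) Rx(roll)).
In Python, from rig import robot gives the robot as it stands.
- The arm moves only by the shell command python3 -m jog 'ROWS' [FORCE]. ROWS is JSON, one flat list of numbers, 7 for each row, row after row: the shift along the tool's x, y, z in m, then the turn, a rotation vector about the tool's x, y, z in degrees, then the opening, from 0 (shut) to 1 (fully open). In form: [dx, dy, dz, wx, wy, wz, claw, dx, dy, dz, wx, wy, wz, claw, ...]. A call has 1 to 20 rows; each row shifts and turns the commanded pose from where the row before left it, along the tool's axes as they then stand; what a row does not reach is not made up. A row lasts 1/8 s, in which the tool goes at most 62.5 mm and 10.7 degrees, less where a joint would pass 70% of its speed; a pose out of reach is approached as far as the arm can. A call with a gripper value outside its range is refused whole. The fingers move at their own pace and stop on an object; FORCE is the grip in N (left out, the last holds). Time passes only in rows, so rows that do not move let the fingers close. It gives the time, the measured TCP pose, the force, the opening and the grip force at its end, in the units of the state.
- robot.observe(): the state, without advancing time (a new reading comes with each control period).
- robot.camera(name): name is "side" or "top" or "wrist"; returns (picture, depth): 400x640x3 uint8, red, green, blue; 400x640 float32, m along the optical axis (not along the pixel's ray), 0 where there is no reading.
- robot.camera_params(name): a dict with "K" (3x3 intrinsics, pixels), "dist" ([k1, k2, p1, p2, k3] as OpenCV has them; the pictures are not rectified), "pose" (4x4, takes a point from camera to world coordinates). Camera axes: x right, y down, z forward; pixel columns grow to the right and rows downward; lengths in m; the calibration is good to about 2 mm. A picture is of the moment at which its call begins: read the wrist's pose just before it. camera_params takes no time and is no camera call; for the wrist camera it gives the pose at the moment of the call.
- robot.sign_off(): hands the job in; it is judged then, once.
The state is a dict: "time_s": time; "joints": joint angles; "dq": joint speeds; "effort": joint torques, N m; "eef_pos": TCP position; "ee_rot": TCP orientation; "contact_force": force on the tool from outside, world axes, zero at the start; "ft_torque": the same for the moment, N m; "opening": finger opening in m; "grip_force": force on a finger pad.
Only numpy, scipy, OpenCV 4.12 (cv2) and the standard library are available. Lean on these libraries where they do the work, as an engineer would, in place of code of your own. Each camera call takes 0.05 s, during which the arm holds its last target. There are 200 camera calls.

TASK

Set the pine strip up for a reading on the bench thickness gauge: raise the gauge's lifting lever so that the foot comes up, lay the strip flat on the stone table with the foot well over the wood, clear of its edges and ends, and then lower the lever all the way, gently, so that the foot settles on the strip without dropping onto it. Leave the bone folder, the eye loupe and the notebook where they lie.

Things in the scene. Friction and masses are not known exactly. Their poses are not given: they have to be found in the camera images.
- thickness_gauge: Dial thickness gauge on a stand, fixed. Origin: on the bench straight below its foot. x points from its open front to its column, y to the side of the lever's knob, z up. Its table is a dark granite slab, flat top 34 mm above the bench, x -85 to +75, y -55 to +55 mm. Steel column at x = 50 mm (flange 40 mm wide). Dial case: x -21 to +12, y -28 to +28, z 102 to 158 mm.
- stone_front (a point): Middle of the granite slab's front top edge (gauge x = -85, y = 0, z = 34 mm), axes as the gauge's. In front of gauge x = -25 mm nothing stands on or over the slab; under the dial the arm and stem leave 37 mm over the stone, but for the plunger (5 mm thick) and its foot at x = y = 0.
- gauge_foot: The gauge's upright steel plunger with its foot, a flat disc 10 mm wide, at the lower end and a cap on top. Origin: centre of the foot's underside. It starts resting on the stone.
- foot_lift (a joint): Height of the foot above the stone (m): 0 = on the stone, about 0.017 = fully lifted by the lever. A weak spring and its weight press it down with about 1.2 N; nothing holds it up but the lever or whatever lies under it.
- lift_lever (a joint): Angle of the lifting lever (rad): 0 = fully lowered, 0.62 = fully raised (stop). Pivot axis along the gauge's x, at gauge y = -30 mm, z = 166 mm; the lever runs towards +y over the dial and under the plunger's cap to a knob. Raising the knob raises the foot. Friction (1 to 2 N at the knob) holds it where it is left. With 8 mm under the foot it leaves the cap at about 0.30 rad and is then free down to 0.
- lever_knob (a point): Centre of the lever's black finger knob, a short cylinder 14 mm in diameter, 18 mm long along the gauge's x; 92 mm from the pivot axis, at gauge x = 0. Lowered it is at gauge y = +61, z = 153 mm; fully raised at y = +52, z = 208 mm. Free all round but where the lever (8 mm wide, 4 mm high) meets it from -y.
- pine_strip: Pine offcut, a flat rectangular bar 28 (x) x 115 (y) x 8 (z) mm, 12 to 23 g, loose on the bench to the left or right of the gauge. Origin: centre of its underside; its own y is its long axis. It is told from the bone folder by its square ends and its thickness.
- bone_folder: Bone folder, pale flat tool with rounded ends, 22 x 154 (y) x 5 mm, lying on the other side of the gauge. Origin: centre of its underside. Not to be moved.
- watch_loupe: Black eye loupe, 36 mm wide and 39 mm high, standing to the right of the gauge. Origin: centre of its underside. Not to be moved.
- condition_notebook: Notebook, 148 x 109 x 13 mm, lying at the far right. Origin: centre of its underside. Not to be moved.
Not all that is in view belongs to the job. Of the things like the pine_strip, leave any that is green; of the rest the larger one is meant.

How it is judged (in metres and radians):
On the way, in this order (a step that is already met when the one before it is completed fails the run):
1. the lever is raised and the foot is at least 12 mm above the stone (value of joint lift_lever above 0.42 rad and value of joint foot_lift above 0.012 m), for 0.2 s.
2. the strip lies flat on the stone under the raised foot, which is over the wood (at least 5 mm from its long edges and 8 mm from its ends) and at least 2 mm above it (value of joint foot_lift above 0.0105 m and x of gauge_foot in the frame of pine_strip between -0.009 and 0.009 m and y of gauge_foot in the frame of pine_strip between -0.0495 and 0.0495 m and angle between the z axis of pine_strip and the z axis of thickness_gauge, either way round below 0.04 rad and z of pine_strip in the frame of thickness_gauge below 0.0445 m and linear speed of pine_strip below 0.02 m/s and contact force between pine_strip and the fingers below 0.05 N), for 0.2 s.
At the end, for the whole second after the job is handed in: The lever is fully lowered (under 0.1 rad); the strip lies flat (within 0.04 rad) on the stone and at rest; the foot rests on it with its spring force, 6.5 to 9.5 mm above the stone, its centre at least 5 mm inside the strip's long edges and 8 mm inside its ends (value of joint lift_lever below 0.1 rad and value of joint foot_lift between 0.0065 and 0.0095 m and contact force between gauge_foot and pine_strip above 0.3 N and x of gauge_foot in the frame of pine_strip between -0.009 and 0.009 m and y of gauge_foot in the frame of pine_strip between -0.0495 and 0.0495 m and angle between the z axis of pine_strip and the z axis of thickness_gauge, either way round below 0.04 rad and linear speed of pine_strip below 0.01 m/s); the robot touches nothing.
It fails at once if the foot is let drop (falls faster than 0.1 m/s) (velocity of joint foot_lift below -0.1 m/s).
It fails at once if the bone folder, the loupe or the notebook is moved by more than 20 mm (distance of any of bone_folder, watch_loupe, condition_notebook from where it was at the start of the episode above 0.02 m).
It also fails if it takes over 58 s, if anything falls off the work surface, if the arm or the gripper's body presses on something with over 40 N, if the wrist force passes 120 N, or if a joint passes its speed limit or range.

## Working session

There is one attempt and no reset: what is moved stays moved. The work goes in short steps, Python scripts to look and compute and a shell command to move; the robot and the scene stay as the last step left them, time stands still between calls to the robot, and variables do not carry over. Pictures are saved under pics/ and viewed, at most 10 in all, crops included, and the job is handed in when it is done.

```bash
mkdir -p pics; ls; python3 - <<'E'
from rig import robot
import cv2,numpy as np
print(robot.observe(), robot.hold_point_z)
for n in ["top","side"]:
    p,d=robot.camera(n); q=robot.camera_params(n)
    np.savez(f"{n}0.npz",p=p,d=d,**{k:np.array(v) for k,v in q.items()})
    cv2.imwrite(f"pics/{n}0.png",p[:,:,::-1]); print(n,q)
E
```

```text
pics
{'time_s': 0.0, 'joints': array([75.42352094, 19.07260357, -3.70809328, 83.70552402,  1.2380795 ,
       77.34303929, -5.07158106]), 'dq': array([-0.06359046, -0.0655225 , -0.01538582,  0.07305623,  0.01792315,
        0.06477487,  0.02130665]), 'effort': array([-6.34016924e-04, -6.25442719e+01,  4.82147885e-02, -3.91598332e+01,
        1.61087624e-02,  1.00320615e-02, -2.07365240e-06]), 'eef_pos': array([ 0.14348851, -0.60786901,  0.19241317]), 'ee_rot': array([-1.79918803e+02,  3.87268938e-03,  1.32829964e+01]), 'contact_force': array([ 0.34247057,  0.43518935, -0.19679856]), 'ft_torque': array([ 0.05722418,  0.06137532, -0.01413972]), 'grip_force': 0.0, 'opening': 0.08504611137404654} 0.0187
top {'K': array([[419.80754865,   0.        , 316.41232096],
       [  0.        , 419.80754865, 206.26916442],
       [  0.        ,   0.        ,   1.        ]]), 'dist': array([0.02719497, 0.        , 0.        , 0.        , 0.        ]), 'pose': array([[ 0.00507343, -0.99442162,  0.10535607,  0.37868104],
       [-0.99997712, -0.00551651, -0.00391455, -0.07869742],
       [ 0.00447392, -0.1053338 , -0.99442686,  1.16371315],
       [ 0.        ,  0.        ,  0.        ,  1.        ]])}
side {'K': array([[415.8941392 ,   0.        , 316.82719937],
       [  0.        , 415.8941392 , 203.37072269],
       [  0.        ,   0.        ,   1.        ]]), 'dist': array([-0.05391955,  0.        ,  0.        ,  0.        ,  0.        ]), 'pose': array([[-0.79673732, -0.35876343,  0.48631106, -0.02547049],
       [-0.60387289,  0.44148722, -0.66364642,  0.61259932],
       [ 0.02339195, -0.82242193, -0.56839685,  0.72846889],
       [ 0.        ,  0.        ,  0.        ,  1.        ]])}
```

View pics/top0.png

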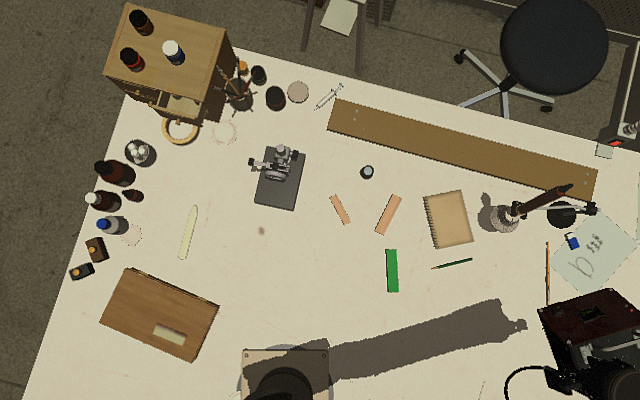

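View pics/side0.png

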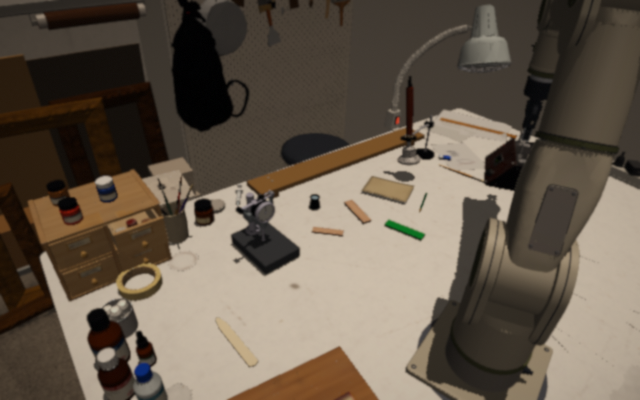

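```bash
cat > h.py <<'E'
import cv2,numpy as np
from rig import robot
def ray(q,uv):
    uv=np.array(uv,float).reshape(-1,1,2)
    n=cv2.undistortPoints(uv,q["K"],q["dist"]).reshape(-1,2)
    T=np.array(q["pose"]); return T[:3,3],np.c_[n,np.ones(len(n))]@T[:3,:3].T
def onplane(q,uv,z):
    o,d=ray(q,uv); return o+d*((z-o[2])/d[:,2])[:,None]
def proj(q,P):
    T=np.linalg.inv(q["pose"]); r,_=cv2.Rodrigues(T[:3,:3])
    return cv2.projectPoints(np.array(P,float).reshape(-1,3),r,T[:3,3],q["K"],q["dist"])[0].reshape(-1,2)
E
python3 - <<'E'
from h import *
t=dict(np.load("top0.npz")); p=t["p"]; hsv=cv2.cvtColor(p,cv2.COLOR_RGB2HSV)
print(hsv[214,388],hsv[209,340],hsv[300,300],hsv[195,270])
m=cv2.inRange(hsv,(0,60,80),(22,255,255)); m[:, :320]=0;m[:,410:]=0;m[:185]=0;m[245:]=0
for c in cv2.findContours(m,0,2)[0]:
    if cv2.contourArea(c)<60: continue
    w=onplane(t,cv2.boxPoints(cv2.minAreaRect(c)),.008)
    print("strip",cv2.contourArea(c),cv2.minAreaRect(c)[0],w.round(4).tolist(),"c",w.mean(0).round(4),[np.linalg.norm(w[i]-w[i-1]).round(4) for i in (1,2)])
m=(hsv[:,:,2]<95).astype(np.uint8)*255; m[:, :235]=0;m[:,320:]=0;m[:135]=0;m[225:]=0
c=max(cv2.findContours(m,0,2)[0],key=cv2.contourArea); 
# slab front + lower sides
print("slab front contour", cv2.approxPolyDP(c,2,True).reshape(-1,2).tolist())
a=cv2.resize(p[130:250,235:415],None,fx=4.4,fy=4.4,interpolation=cv2.INTER_CUBIC)
cv2.imwrite("pics/crop1.png",a[:,:,::-1])
s=np.load("side0.npz")["p"]; b=cv2.resize(s[175:280,225:385],None,fx=5,fy=5,interpolation=cv2.INTER_CUBIC)
cv2.imwrite("pics/crop2.png",b[:,:,::-1])
E
```

```text
[ 15 110 193] [ 15 110 197] [ 26  39 204] [17 46 89]
strip 382.5 (387.800048828125, 213.90000915527344) [[0.4363, -0.2421, 0.008], [0.5388, -0.2941, 0.008], [0.5261, -0.3194, 0.008], [0.4238, -0.2672, 0.008]] c [ 0.4813 -0.2807  0.008 ] [np.float64(0.1149), np.float64(0.0283)]
strip 215.5 (339.7821044921875, 209.30963134765625) [[0.5264, -0.117, 0.008], [0.5375, -0.1372, 0.008], [0.4599, -0.1787, 0.008], [0.4489, -0.1586, 0.008]] c [ 0.4932 -0.1479  0.008 ] [np.float64(0.023), np.float64(0.088)]
slab front contour [[268, 146], [263, 161], [272, 162], [271, 169], [265, 166], [257, 169], [252, 163], [253, 159], [249, 158], [251, 170], [261, 171], [254, 201], [293, 210], [304, 154], [289, 150], [288, 157], [283, 159], [281, 164], [277, 162], [277, 159], [281, 158], [275, 157], [274, 154], [276, 152], [282, 156], [285, 149], [278, 152], [276, 148]]
```

View pics/crop1.png

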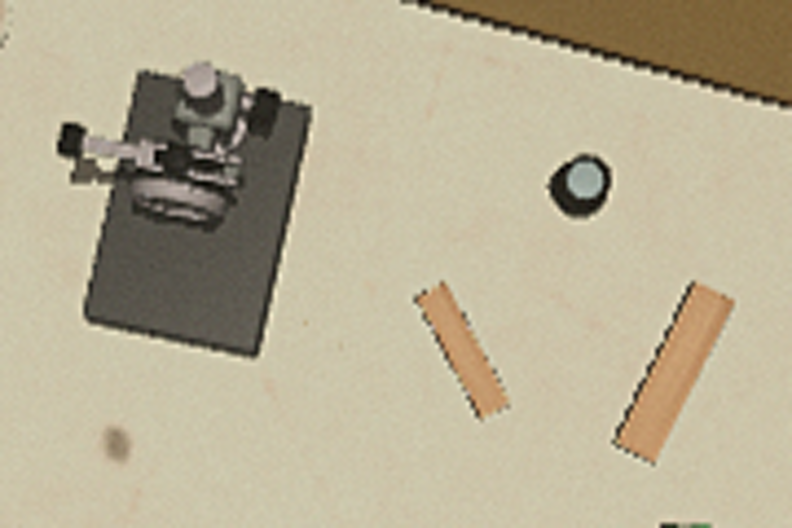

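View pics/crop2.png

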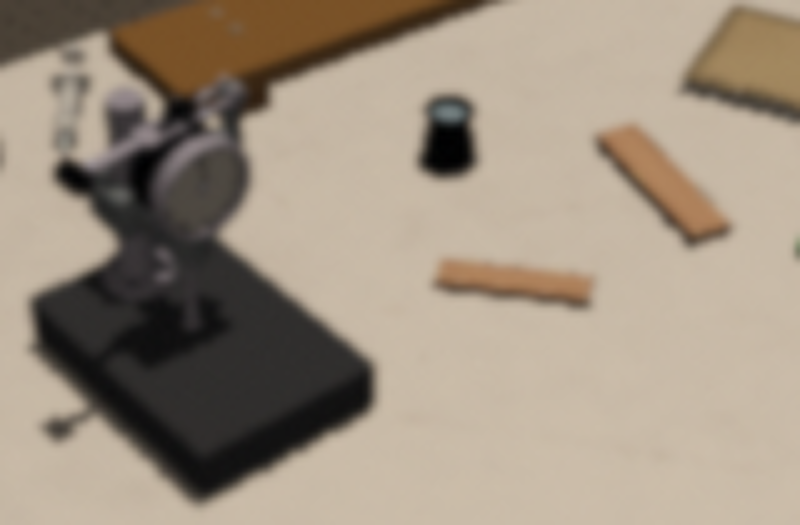

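Candidates: strip at (388,214) plain, 28×115 mm; strip at (340,209) plain, 23×88 mm; bar at (392,270) green. The larger one that is not green is (388,214); the crop shows its square ends and plain wood, and the size fits. The gauge slab's corners are at (255,203), (293,211), (306,154), (266,146), its open front faces the robot, and the knob is at (251,161), on the left.

```bash
cat >> h.py <<'E'
def top0(): return dict(np.load("top0.npz"))
def gauge(t,uv):
    w=onplane(t,uv,.034)[:,:2]; g=np.array([[-85,55],[-85,-55],[75,-55],[75,55]])/1000.
    a=w-w.mean(0); b=g-g.mean(0)
    th=np.arctan2((b[:,0]*a[:,1]-b[:,1]*a[:,0]).sum(),(a*b).sum()); R=np.array([[np.cos(th),-np.sin(th)],[np.sin(th),np.cos(th)]])
    return th,w.mean(0)-R@g.mean(0),R,w
E
python3 - <<'E'
from h import *
t=top0(); p=t["p"]
# refine: line fits to slab sides from dark mask
v=cv2.cvtColor(p,cv2.COLOR_RGB2HSV)[:,:,2]
m=(v<135).astype(np.uint8)
def line(pts):
    vx,vy,x,y=cv2.fitLine(np.float32(pts),cv2.DIST_HUBER,0,.01,.01).ravel(); return np.cross([x,y,1],[x+vx,y+vy,1])
L=line([(np.where(m[r,245:280])[0][0]+245-.5,r) for r in range(176,198)])
R=line([(np.where(m[r,285:315])[0][-1]+285+.5,r) for r in range(160,204)])
F=line([(c,np.where(m[190:225,c])[0][-1]+190+.5) for c in range(260,288)])
B=line([(266.4,145.9),(305.7,153.9)])
X=lambda a,b:(lambda q:q[:2]/q[2])(np.cross(a,b))
uv=[X(F,L),X(F,R),X(B,R),X(B,L)]; print(np.round(uv,1).tolist())
th,o,Rm,w=gauge(t,uv); print("th",np.degrees(th),"o",o,"sizes",[np.linalg.norm(w[i]-w[i-1]).round(4) for i in range(4)])
res=w-(o+np.array([[-85,55],[-85,-55],[75,-55],[75,55]])/1000.@Rm.T); print(res.round(4).tolist())
k=o+Rm@[0,.061]; print("knob low",k,"high",o+Rm@[0,.052],"proj top",proj(t,[*k,.153]),"proj side",proj(dict(np.load("side0.npz")),[[*k,.153],[*o,.034]]))
s=dict(np.load("side0.npz")); o1,d1=ray(t,[250.9,161.4]); o2,d2=ray(s,[225+73/5,175+174/5]); A=np.c_[d1[0],-d2[0]]; l=np.linalg.lstsq(A,o2-o1,rcond=None)[0]; print("knob tri",o1+d1[0]*l[0],o2+d2[0]*l[1])
np.savez("g.npz",th=th,o=o,R=Rm)
E
```

```text
[[253.0, 202.8], [293.3, 211.3], [305.9, 153.9], [265.8, 145.8]]
th -11.554821087078418 o [0.57947198 0.01671278] sizes [np.float64(0.1607), np.float64(0.1116), np.float64(0.1614), np.float64(0.1122)]
[[-0.0002, 0.0009], [-0.0008, -0.0006], [0.0005, -0.0013], [0.0005, 0.001]]
knob low [0.59169061 0.07647652] high [0.58988786 0.06765892] proj top [[251.5102449  162.80713902]] proj side [[240.21178641 209.77778932]
 [263.81885137 238.24303918]]
knob tri [0.59521674 0.07806679 0.15280702] [0.59355566 0.07675005 0.15224702]
```

```bash
python3 -m jog '[0,0,-0.01,0,0,-9.31,1, 0,0,-0.01,0,0,-9.31,1, 0,0,-0.01,0,0,-9.31,1, 0,0,-0.01,0,0,-9.31,1, 0,0,-0.01,0,0,-9.31,1, 0,0,-0.01,0,0,-9.31,1, 0,0,-0.01,0,0,-9.31,1]' && python3 -m jog '[0.02,0.008,0,0,0,0,0.6, 0.04,0.016,0,0,0,0,0.6, 0.04,0.016,0,0,0,0,0.6, 0.04,0.016,0,0,0,0,0.6, 0.04,0.016,0,0,0,0,0.6, 0.04,0.016,0,0,0,0,0.6, 0.04,0.016,0,0,0,0,0.6, 0.04,0.016,0,0,0,0,0.6, 0.04,0.016,0,0,0,0,0.6, 0.04,0.016,0,0,0,0,0.6, 0.04,0.016,0,0,0,0,0.6, 0.04,0.016,0,0,0,0,0.6, 0.04,0.016,0,0,0,0,0.6, 0.04,0.016,0,0,0,0,0.6, 0.04,0.016,0,0,0,0,0.6, 0.04,0.016,0,0,0,0,0.6, 0.04,0.016,0,0,0,0,0.6, 0.04,0.016,0,0,0,0,0.6, 0.04,0.016,0,0,0,0,0.6, 0.02,0.007,0,0,0,0,0.6]'
```

```text
time_s: 0.98
eef_pos: [0.1435, -0.6081, 0.263]
ee_rot: [-180.0, -0.0, 78.8]
contact_force: [-0.0, -0.1, 0.4]
opening: 0.0853
grip_force: 0.0
time_s: 3.48
eef_pos: [0.5929, 0.0781, 0.2624]
ee_rot: [-179.9, -0.0, 78.6]
contact_force: [-0.6, 0.2, 0.5]
opening: 0.0512
grip_force: 0.0
```

```bash
python3 - <<'E'
from h import *
q=robot.camera_params("wrist"); p,d=robot.camera("wrist")
g=np.load("g.npz"); k=g["o"]+g["R"]@[0,.061]
print(proj(q,[[*k,.153],[*(g["o"]+g["R"]@[-.085,.055]),.034],[*(g["o"]+g["R"]@[-.085,-.055]),.034],[*robot.observe()["eef_pos"]]]))
np.savez("w1.npz",p=p,d=d,**{k:np.array(v) for k,v in q.items()})
cv2.imwrite("pics/w1.png",p[:,:,::-1])
E
```

```text
[[323.43334587 184.58607501]
 [264.79535684 166.76703683]
 [269.01672865 236.21577157]
 [324.04585145 221.82107336]]
```

View pics/w1.png

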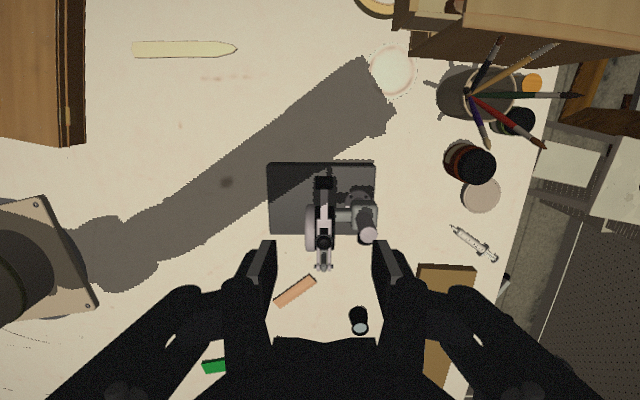

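Wrist view: knob at (324,184) between the fingers, right where projected; slab front edge at x≈268, rows 163–233. I'll refine the gauge pose with that.

```bash
python3 - <<'E'
from h import *
t=dict(np.load("w1.npz")); d=t["d"]; o,dr=ray(t,[(c,r) for r in range(140,260) for c in range(250,400)])
P=(o+dr*d[140:260,250:400].reshape(-1,1)).reshape(120,150,3)
z=P[:,:,2]; m=((abs(z-.034)<.006)).astype(np.uint8); print(m.sum(), np.median(z[m>0]))
c=max(cv2.findContours(m,0,2)[0],key=cv2.contourArea).reshape(-1,2); 
xy=onplane(t,c+[250,140],.034)[:,:2]
r=cv2.minAreaRect(np.float32(xy)*1000); print(r); b=cv2.boxPoints(r)/1000; print(b)
g=np.load("g.npz"); R=g["R"]; print(((b-g["o"])@R).round(4))
# knob: points z>.14 in y>.05
q=(P[:,:,:2]-g["o"])@R; k=(z>.14)&(q[:,:,1]>.045)&(q[:,:,1]<.075); print("knob",k.sum(),q[k].min(0),q[k].max(0),z[k].max())
k=(z>.08)
print("tall x,y,z",q[k].min(0),q[k].max(0),z[k].max())
E
```

```text
4913 0.034289676099655664
((575.5472412109375, 21.261207580566406), (110.2863998413086, 157.71298217773438), 78.23684692382812)
[[ 0.48710498 -0.01664772]
 [ 0.6415058  -0.04880011]
 [ 0.6639895   0.05917013]
 [ 0.50958866  0.09132253]]
[[-0.0838 -0.0512]
 [ 0.0739 -0.0518]
 [ 0.0743  0.0585]
 [-0.0834  0.0591]]
knob 1232 [-0.03685747  0.04523942] [0.0386844  0.07496594] 0.32872129136703987
tall x,y,z [-0.03685747 -0.03738696] [0.06874389 0.14017805] 0.4432932938792363
```

```bash
python3 -m jog '[0,0,0.025,0,0,0,0.5, 0,0,0.03,0,0,0,0.5, 0,0,0.03,0,0,0,0.5, 0,0,0.025,0,0,0,0.5, 0,0,0.011,0,0,0,0.5]' && python3 -m jog '[0,0,0,0,0,0,0,0,0,0,0,0,0,0,0,0,0,0,0,0,0,0,0,0,0,0,0,0,0,0,0,0,0,0,0]' 20
```

```text
time_s: 4.15
eef_pos: [0.5918, 0.075, 0.1407]
ee_rot: [-179.9, 0.1, 78.4]
contact_force: [-0.5, 0.0, -0.3]
opening: 0.0424
grip_force: 0.0
time_s: 4.78
eef_pos: [0.5927, 0.0757, 0.1424]
ee_rot: [180.0, 0.0, 78.5]
contact_force: [0.2, 0.6, 0.4]
opening: 0.0001
grip_force: 0.0
```

```bash
python3 - <<'E'
from h import *
s=robot.camera_params("side"); p,_=robot.camera("side"); t=robot.camera_params("top"); p2,_=robot.camera("top")
w,_=robot.camera("wrist")
f=lambda a,s:cv2.resize(a,None,fx=s,fy=s,interpolation=cv2.INTER_CUBIC)
a=f(p[140:270,190:320],3); b=f(p2[120:220,220:320],3.9); c=w[130:260,260:390]; c=f(c,3)[:,:]
L=np.zeros((390,1170,3),np.uint8); L[:,:390]=a;L[:,390:780]=b;L[:,780:]=c
cv2.imwrite("pics/c3.png",cv2.resize(L,(798,266))[:,:,::-1])
print(robot.observe()["eef_pos"],proj(s,robot.observe()["eef_pos"]))
E
```

```text
[0.59262903 0.07562698 0.14223126] [[240.56037762 213.14623793]]
```

View pics/c3.png

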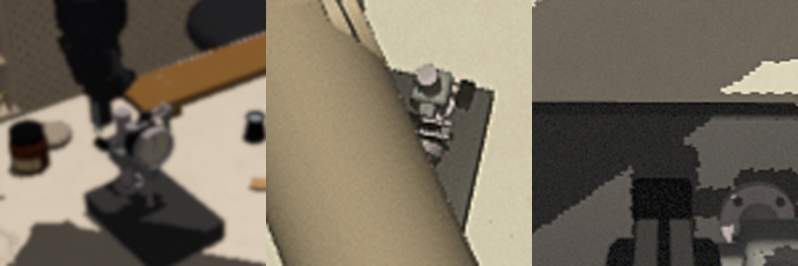

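```bash
python3 - <<'E'
from h import *
q=robot.camera_params("wrist"); p,d=robot.camera("wrist"); g=np.load("g.npz")
np.savez("w2.npz",p=p,d=d)
def P(u,v):
    o,r=ray(q,[u,v]); w=(o+r[0]*d[v,u]); return np.r_[(w[:2]-g["o"])@g["R"],w[2]].round(4)
for v in range(206,262,4): print(v,[(*P(u,v),int(p[v,u].mean())) for u in (314,322,330,338)])
print(q["pose"][:3,3],(robot.observe()["eef_pos"][:2]-g["o"])@g["R"])
E
```

```text
206 [(np.float64(-0.0097), np.float64(0.0352), np.float64(0.0339), 36), (np.float64(-0.0012), np.float64(0.0353), np.float64(0.0341), 42), (np.float64(0.0073), np.float64(0.0355), np.float64(0.0347), 44), (np.float64(0.0158), np.float64(0.0352), np.float64(0.0337), 39)]
210 [(np.float64(-0.0097), np.float64(0.0306), np.float64(0.0335), 37), (np.float64(-0.0012), np.float64(0.031), np.float64(0.0346), 44), (np.float64(0.0073), np.float64(0.0311), np.float64(0.035), 43), (np.float64(0.0159), np.float64(0.0306), np.float64(0.0337), 40)]
214 [(np.float64(-0.0098), np.float64(0.0262), np.float64(0.034), 41), (np.float64(-0.0012), np.float64(0.0264), np.float64(0.0347), 44), (np.float64(0.0074), np.float64(0.0263), np.float64(0.0344), 43), (np.float64(0.0159), np.float64(0.0263), np.float64(0.0342), 37)]
218 [(np.float64(-0.0053), np.float64(0.0707), np.float64(0.1561), 8), (np.float64(-0.0004), np.float64(0.0706), np.float64(0.1557), 17), (np.float64(0.0046), np.float64(0.0706), np.float64(0.1558), 15), (np.float64(0.016), np.float64(0.0218), np.float64(0.0345), 42)]
222 [(np.float64(-0.0
[... 2035 characters left out ...]
loat64(0.0718), np.float64(0.1996), 65), (np.float64(0.008), np.float64(0.0676), np.float64(0.1918), 35)]
254 [(np.float64(-0.0037), np.float64(0.0724), np.float64(0.2046), 63), (np.float64(-0.0001), np.float64(0.0713), np.float64(0.2027), 23), (np.float64(0.0037), np.float64(0.0712), np.float64(0.2024), 62), (np.float64(0.0078), np.float64(0.0674), np.float64(0.1955), 46)]
258 [(np.float64(-0.0036), np.float64(0.072), np.float64(0.2075), 61), (np.float64(-0.0), np.float64(0.0716), np.float64(0.2068), 29), (np.float64(0.0036), np.float64(0.0726), np.float64(0.2086), 61), (np.float64(0.0072), np.float64(0.0716), np.float64(0.2068), 58)]
[0.60791364 0.15166858 0.32302724] [0.0010821 0.0603577]
```

```bash
python3 -m jog '[0,0,-0.02,0,0,0,0,0,0,-0.03,0,0,0,0,0,0,-0.03,0,0,0,0,0,0,0,0,0,0,0]' ; python3 - <<'E'
from h import *
q=robot.camera_params("wrist"); e=robot.observe()["eef_pos"]; p,d=robot.camera("wrist"); g=np.load("g.npz")
print(e,(e[:2]-g["o"])@g["R"],proj(q,e))
def P(q,d,u,v):
    o,r=ray(q,[u,v]); w=(o+r[0]*d[v,u]); return np.r_[(w[:2]-g["o"])@g["R"],w[2]].round(4)
for v in range(206,262,3): print(v,*[(P(q,d,u,v),int(p[v,u].mean())) for u in (316,322,328)])
t=dict(np.load("w1.npz"))
for v in range(234,260,4): print(v,*[P(t,t["d"],u,v) for u in (268,274,376,380)])
E
```

```text
time_s: 5.48
eef_pos: [0.594, 0.0764, 0.226]
ee_rot: [179.7, -0.1, 78.5]
contact_force: [-0.6, 0.4, -1.0]
opening: -0.0001
grip_force: 0.0
[0.59398201 0.07638917 0.22602708] [0.00226246 0.0613734 ] [[324.30298615 224.55801543]]
206 (array([-0.0079,  0.0074,  0.0354]), 37) (array([0.0006, 0.051 , 0.159 ]), 84) (array([0.0085, 0.0065, 0.033 ]), 33)
209 (array([-0.0079,  0.0027,  0.0344]), 36) (array([0.0006, 0.0484, 0.1596]), 83) (array([0.0085, 0.0029, 0.035 ]), 40)
212 (array([-0.008 , -0.0018,  0.0343]), 35) (array([0.0006, 0.0453, 0.1594]), 82) (array([ 0.0086, -0.0018,  0.0343]), 35)
215 (array([-0.008 , -0.006 ,  0.0348]), 38) (array([0.0006, 0.043 , 0.1608]), 85) (array([ 0.0086, -0.0063,  0.034 ]), 32)
218 (array([-0.0057,  0.0282,  0.1313]), 16) (array([0.0006, 0.0401, 0.161 ]), 83) (array([0.0066, 0.0283, 0.1315]), 17)
221 (array([-0.0055,  0.0271,  0.1365]), 11) (array([0.0006, 0.0369, 0.1604]), 204) (array([0.0066, 0.0271, 0.1367]), 7)
224 (array([-0.0055,  0.0257,  0.1411]), 17) (array([0.0006, 0.034 , 0.1606]), 191) (array([0.0065, 0.0259, 0.1416]), 15)
227 (array([-0.005
[... 1457 characters left out ...]
0.001 ] [-0.0772 -0.0516  0.033 ] [0.0585 0.0038 0.1508] [ 0.0949 -0.0664  0.0004]
238 [-0.0941 -0.0747 -0.0003] [-0.084  -0.0749 -0.0009] [ 0.0884 -0.0734  0.0012] [ 0.0956 -0.0743 -0.0006]
242 [-0.0278  0.0736  0.3105] [-0.0248  0.0734  0.3101] [0.0272 0.0738 0.3105] [0.0291 0.0741 0.3111]
246 [-0.0266  0.0745  0.3166] [-0.0247  0.0717  0.3111] [0.0264 0.074  0.3153] [0.0285 0.0737 0.3147]
250 [-0.0262  0.0736  0.319 ] [-0.0249  0.0693  0.3109] [0.0261 0.0728 0.3172] [0.0007 0.1402 0.4433]
254 [-0.0255  0.0736  0.3229] [-0.0247  0.0677  0.3122] [0.0263 0.0706 0.3172] [0.027  0.0737 0.3228]
258 [-0.0247  0.0737  0.3269] [-0.0247  0.0659  0.3131] [0.0262 0.0689 0.3182] [0.0265 0.0734 0.3259]
```

```bash
python3 - <<'E'
from h import *
s=robot.camera_params("side"); p,d=robot.camera("side"); e=robot.observe()["eef_pos"]
pts=proj(s,[e+[0,0,z] for z in (0,.022,.044)]); print(pts)
c=cv2.resize(p[110:260,160:340],None,fx=4,fy=4,interpolation=cv2.INTER_CUBIC)[:,:,::-1].copy()
for q,col in zip(pts,((0,0,255),(0,255,255),(0,255,0))): cv2.drawMarker(c,tuple(int(v) for v in (q-[160,110])*4+2),col,cv2.MARKER_CROSS,14,1)
cv2.imwrite("pics/c4.png",c)
u=int(pts[0][0])
for v in range(150,205,4): 
    o,r=ray(s,[u,v]); print(v,(o+r[0]*d[v,u]).round(3),int(p[v,u].mean()))
E
```

```text
[[237.63160625 184.43212672]
 [236.81098434 176.12342442]
 [235.97200649 167.59311917]]
150 [0.593 0.068 0.308] 11
154 [0.566 0.093 0.317] 10
158 [0.565 0.094 0.308] 10
162 [0.578 0.084 0.29 ] 11
166 [0.58  0.084 0.279] 12
170 [0.579 0.085 0.27 ] 32
174 [ 1.545 -0.754 -0.487] 70
178 [ 1.548 -0.754 -0.514] 71
182 [ 1.563 -0.764 -0.552] 79
186 [ 0.847 -0.142  0.011] 152
190 [ 0.83  -0.125  0.011] 142
194 [ 0.813 -0.109  0.011] 173
198 [ 0.796 -0.093  0.012] 175
202 [ 0.783 -0.08   0.009] 139
```

View pics/c4.png

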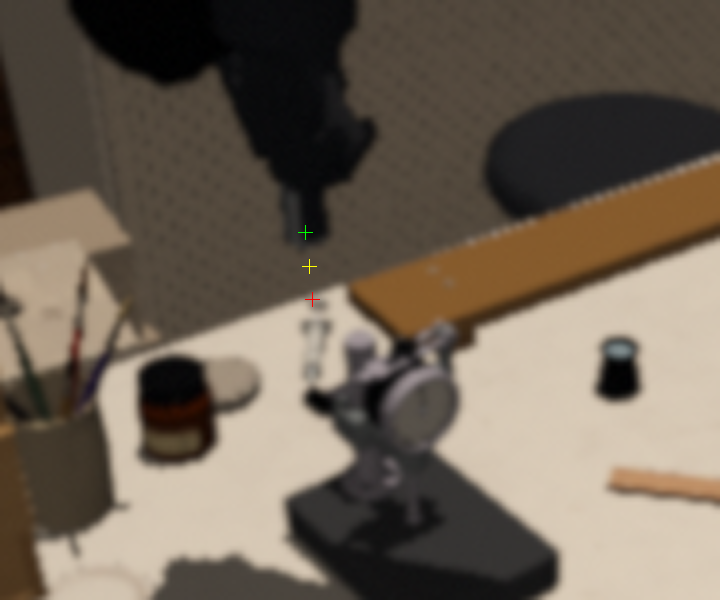

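The knob is at about (317,400) in this crop. The finger tips at (303,242) sit about 42 mm above where the reported TCP should be, and wrist depth agrees (0.270 against 0.226). So the tips are really at reported z + 0.042; I missed the knob from above and touched nothing. I'll go down that much further.

```bash
python3 -m jog '[0,0,0,0,0,0,0.5,0,0,0,0,0,0,0.5,0,0,0.02,0,0,0,0.5, 0,0,0.03,0,0,0,0.5, 0,0,0.03,0,0,0,0.5, 0,0,0.03,0,0,0,0.5, 0,0,0.02,0,0,0,0.5,0,0,0,0,0,0,0.5]' && python3 -m jog '[0,0,0,0,0,0,0,0,0,0,0,0,0,0,0,0,0,0,0,0,0,0,0,0,0,0,0,0,0,0,0,0,0,0,0]' 25
```

```text
time_s: 6.58
eef_pos: [0.5915, 0.0755, 0.0904]
ee_rot: [-179.8, 0.0, 78.5]
contact_force: [-0.5, -0.9, 1.2]
opening: 0.0425
grip_force: 0.0
time_s: 7.2
eef_pos: [0.5926, 0.076, 0.0924]
ee_rot: [180.0, -0.0, 78.5]
contact_force: [-3.1, 1.8, 1.9]
opening: 0.0174
grip_force: 27.0
```

```bash
python3 -m jog '[0,0,-0.004,0,0,0,0,0.0005,0,-0.006,0,0,0,0,0,0,-0.006,0,0,0,0,0,0,-0.006,0,0,0,0,-0.0005,0,-0.006,0,0,0,0,-0.001,0,-0.006,0,0,0,0,-0.0015,0,-0.006,0,0,0,0,-0.002,0,-0.006,0,0,0,0,-0.0025,0,-0.006,0,0,0,0,0,0,0,0,0,0,0]'; python3 - <<'E'
from h import *
q=robot.camera_params("wrist"); p,d=robot.camera("wrist"); g=np.load("g.npz")
def P(u,v):
    o,r=ray(q,[u,v]); w=(o+r[0]*d[v,u]); return np.r_[(w[:2]-g["o"])@g["R"],w[2]].round(4)
for v in range(190,262,6): print(v,*[(P(u,v),int(p[v,u].mean())) for u in (318,324,330)])
E
```

```text
time_s: 8.45
eef_pos: [0.5911, 0.0684, 0.1449]
ee_rot: [180.0, 0.0, 78.4]
contact_force: [-6.2, -0.8, -2.5]
opening: 0.0175
grip_force: 24.9
190 (array([-0.0054,  0.0446,  0.0335]), 42) (array([0.0009, 0.0447, 0.034 ]), 42) (array([0.0072, 0.0449, 0.0347]), 41)
196 (array([-0.0054,  0.0388,  0.0361]), 40) (array([0.0009, 0.038 , 0.0338]), 42) (array([0.0073, 0.0381, 0.034 ]), 45)
202 (array([-0.0055,  0.0317,  0.035 ]), 46) (array([0.0008, 0.1306, 0.3256]), 37) (array([0.0073, 0.0314, 0.034 ]), 37)
208 (array([-0.0055,  0.025 ,  0.0351]), 43) (array([0.0009, 0.0246, 0.0342]), 37) (array([0.0073, 0.0249, 0.0349]), 42)
214 (array([-0.0055,  0.018 ,  0.0349]), 39) (array([0.0009, 0.0178, 0.0343]), 35) (array([0.0074, 0.018 , 0.0347]), 42)
220 (array([-0.0056,  0.0107,  0.0339]), 42) (array([0.0009, 0.0107, 0.0339]), 42) (array([0.0074, 0.0107, 0.034 ]), 41)
226 (array([-0.0056,  0.0041,  0.0352]), 37) (array([0.0009, 0.0034, 0.0335]), 46) (array([0.0075, 0.004 , 0.0349]), 40)
232 (array([-0.0057, -0.0039,  0.0333]), 40) (array([0.0009, 0.0052, 0.0531]), 80) (array([ 0.0075, -0.0037,  0.0337]), 43)
238 (array([-0.0047,  0.012 ,  0.0811]), 48) (array([0.0009, 0.0133, 0.0839]), 51) (array([ 0.0076, -0.0107,  0.0344]), 44)
244 (array([-0.0038,  0.0272,  0.1232]), 8) (array([0.0009, 0.0277, 0.1241]), 21) (array([0.0056, 0.0268, 0.1224]), 17)
250 (array([-0.0035,  0.0284,  0.135 ]), 20) (array([0.0009, 0.0283, 0.1349]), 14) (array([0.0053, 0.0283, 0.135 ]), 8)
256 (array([-0.0019,  0.0636,  0.2065]), 12) (array([0.0008, 0.1306, 0.3256]), 9) (array([0.0037, 0.063 , 0.2054]), 9)
```

```bash
python3 -m jog '[0,0,0,0,0,0,0.4,0,0,0,0,0,0,0.4,0,0,0,0,0,0,0.4,0,0,-0.02,0,0,0,0.4,0,0,-0.03,0,0,0,0.4,0,0,-0.03,0,0,0,0.4,-0.04,-0.008,0,0,0,0,0.6,-0.04,-0.008,0,0,0,0,0.6,-0.04,-0.008,0,0,0,0,0.6,-0.04,-0.008,0,0,0,0,0.6,-0.04,-0.008,0,0,0,0,0.6,-0.04,-0.008,0,0,0,0,0.6,-0.04,-0.008,0,0,0,0,0.6,-0.04,-0.008,0,0,0,0,0.6,-0.035,-0.007,0,0,0,0,0.6]' && python3 -m jog '[0,0,0,0,0,-10.67,0.6,0,0,0,0,0,-10.67,0.6,0,0,0,0,0,-10.67,0.6,0,0,0,0,0,-10.67,0.6,0,0,0,0,0,-10.67,0.6,0,0,0,0,0,-10.67,0.6,0,0,0,0,0,-10.67,0.6,0,0,0,0,0,0,0.6]'
python3 - <<'E'
from h import *
q=robot.camera_params("wrist"); e=robot.observe(); p,d=robot.camera("wrist")
np.savez("w3.npz",p=p,d=d,**{k:np.array(v) for k,v in q.items()})
m=cv2.inRange(cv2.cvtColor(p,cv2.COLOR_RGB2HSV),(8,70,100),(22,200,255))
for c in cv2.findContours(m,0,2)[0]:
    if cv2.contourArea(c)<800: continue
    w=onplane(q,cv2.boxPoints(cv2.minAreaRect(c)),.008); L=[np.linalg.norm(w[i]-w[i-1]).round(4) for i in (1,2)]
    i=int(np.argmax(L))+1; a=w[i]-w[i-1]; print("c",cv2.minAreaRect(c)[0],w.mean(0).round(4),L,np.degrees(np.arctan2(a[1],a[0])))
s=robot.camera_params("side"); ps,_=robot.camera("side")
a=cv2.resize(ps[140:270,190:340],None,fx=2.6,fy=2.6); b=cv2.resize(p,(532,338)); L=np.zeros((338,790,3),np.uint8); L[:,:390]=a[:338]; L[:,390:]=b[:,:400]
cv2.imwrite("pics/c5.png",cv2.resize(L,(790,338))[:,:,::-1]); print(e["eef_pos"],e["ee_rot"],e["joints"].round(0))
g=np.load("g.npz"); o=g["o"]; print("foot pred side",[(v-[190,140])*2.6 for v in proj(s,[[*o,.034],[*o,.051]])])
E
```

```text
time_s: 10.38
eef_pos: [0.4504, -0.2662, 0.2259]
ee_rot: [179.9, 0.1, 78.4]
contact_force: [0.2, -0.0, -0.6]
opening: 0.0513
grip_force: 0.0
time_s: 11.38
eef_pos: [0.4511, -0.2648, 0.2255]
ee_rot: [-180.0, 0.1, 153.1]
contact_force: [0.9, -0.6, -0.3]
opening: 0.0517
grip_force: 0.0
c (325.72613525390625, 331.2404479980469) [ 0.7152 -0.3971  0.008 ] [np.float64(0.1974), np.float64(0.0889)] 74.30803677465407
c (324.0, 198.0) [ 0.4978 -0.2888  0.008 ] [np.float64(0.0282), np.float64(0.0732)] -26.29719486498206
c (218.93519592285156, 223.4648895263672) [ 0.4644 -0.449   0.008 ] [np.float64(0.1066), np.float64(0.1381)] 12.1108171456681
[ 0.45107374 -0.26475348  0.2255093 ] [-1.79987503e+02  8.79666793e-02  1.53100542e+02] [ 69.  10. -48.  94.   7.  79.  83.]
foot pred side [array([191.92901355, 255.43190187]), array([191.07668036, 242.20483103])]
```

View pics/c5.png

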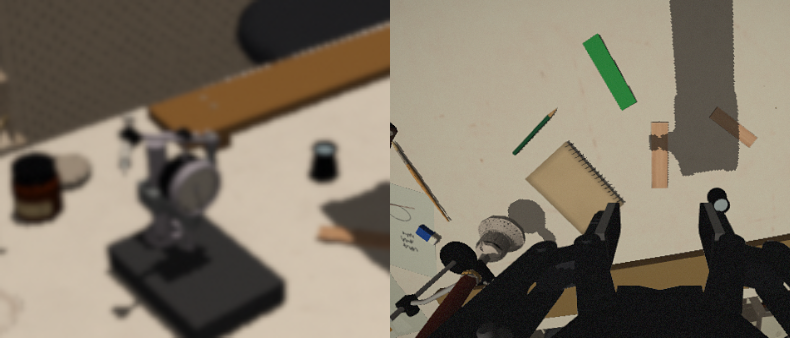

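Side view: the lever stays up, with the knob at (127,132). Wrist view: the strip at (659,155) lies lengthwise between the fingers; green bar and small strip are well clear. Descending.

```bash
python3 -m jog '[0,0,0.02,0,0,0,0.5,0,0,0.03,0,0,0,0.5,0,0,0.04,0,0,0,0.5,0,0,0.04,0,0,0,0.5,0,0,0.04,0,0,0,0.5,0,0,0.04,0,0,0,0.45,0,0,0.03,0,0,0,0.45,0,0,0.015,0,0,0,0.45,0,0,0,0,0,0,0.45,0,0,0,0,0,0,0.45]'
python3 - <<'E'
from h import *
q=robot.camera_params("wrist"); e=robot.observe()["eef_pos"]; p,d=robot.camera("wrist")
o,r=ray(q,[(u,v) for v in range(200,300) for u in range(250,400)]); W=(o+r*d[200:300,250:400].reshape(-1,1))
y=np.radians(robot.observe()["ee_rot"][2]); x=np.array([np.cos(y),np.sin(y)]); yy=np.array([np.sin(y),-np.cos(y)])
a=np.c_[(W[:,:2]-e[:2])@x,(W[:,:2]-e[:2])@yy,W[:,2]].reshape(100,150,3)
f=(abs(a[:,:,0]-.0115)<.004)&(abs(a[:,:,1])<.035)&(abs(a[:,:,1])>.01)&(a[:,:,2]<.06)
for s in (-1,1):
    k=f&(np.sign(a[:,:,1])==s)&(a[:,:,2]>.011*0+.002); print("finger",s,k.sum(),np.sort(a[k][:,2])[:12].round(4) if k.sum() else "", abs(a[k][:,1]).min() if k.sum() else "")
k=(abs(a[:,:,2]-.008)<.003)&(abs(a[:,:,1])<.025); print("strip top y range",np.percentile(a[k][:,1],[2,50,98]),k.sum())
E
```

```text
time_s: 12.72
eef_pos: [0.4515, -0.2653, -0.0295]
ee_rot: [-180.0, 0.1, 153.1]
contact_force: [-0.4, 1.0, 0.7]
opening: 0.0385
grip_force: 0.0
finger -1 1200 [0.0075 0.0077 0.0077 0.0077 0.0077 0.0077 0.0078 0.0078 0.0079 0.0079
 0.0079 0.008 ] 0.010049175839316504
finger 1 1204 [0.0074 0.0076 0.0076 0.0077 0.0077 0.0077 0.0077 0.0077 0.0079 0.0079
 0.008  0.008 ] 0.010311447767138718
strip top y range [-0.01319679  0.0001215   0.01336226] 4687
```

```bash
python3 -m jog '[0,0,0.005,0,0,0,0.4,0,0,0.005,0,0,0,0.4,0,0,0,0,0,0,0.4]'; python3 - <<'E'
from h import *
q=robot.camera_params("wrist"); e=robot.observe()["eef_pos"]; p,d=robot.camera("wrist")
y=np.radians(robot.observe()["ee_rot"][2]); x=np.array([np.cos(y),np.sin(y)]); yy=np.array([np.sin(y),-np.cos(y)])
for u in range(270,380,4):
    o,r=ray(q,[(u,v) for v in range(225,262)]); W=o+r*d[225:262,u][:,None]
    a=np.c_[(W[:,:2]-e[:2])@x,(W[:,:2]-e[:2])@yy,W[:,2]]
    k=(abs(a[:,0]-.0115)<.002)&(abs(a[:,1])>.016)&(abs(a[:,1])<.04)
    if k.any(): i=np.argmin(a[k][:,2]); print(u,a[k][i].round(4))
E
```

```text
time_s: 13.15
eef_pos: [0.4509, -0.2653, -0.0389]
ee_rot: [-179.9, 0.0, 153.1]
contact_force: [-10.2, 4.6, 30.4]
opening: 0.0341
grip_force: 14.6
270 [ 0.0104 -0.0291 -0.0005]
274 [ 0.0109 -0.0269 -0.0006]
278 [ 0.0123 -0.0246 -0.0004]
282 [ 0.0132 -0.0225 -0.0009]
286 [ 0.0104 -0.0204 -0.0005]
290 [ 0.0117 -0.0182 -0.0003]
294 [ 0.0096 -0.0161 -0.0009]
354 [ 0.0095  0.0165 -0.0013]
358 [ 0.0105  0.0186 -0.0006]
362 [ 0.0098  0.0208 -0.0007]
366 [ 0.0134  0.0228 -0.0007]
370 [ 0.0134  0.0249 -0.0005]
374 [ 0.0127  0.0271 -0.0008]
378 [ 0.0104  0.0294 -0.0006]
```

```bash
python3 -m jog '[0,0,-0.003,0,0,0,0.4,0,0,0,0,0,0,0.4]' && python3 -m jog '[0,0,-0.0005,0,0,0,0,0,0,0,0,0,0,0,0,0,0,0,0,0,0,0,0,0,0,0,0,0]' 25
```

```text
time_s: 13.45
eef_pos: [0.4507, -0.2649, -0.0377]
ee_rot: [-180.0, 0.0, 153.1]
contact_force: [-0.1, -1.0, 0.3]
opening: 0.0344
grip_force: 0.0
time_s: 13.95
eef_pos: [0.4505, -0.2648, -0.0374]
ee_rot: [180.0, -0.0, 153.1]
contact_force: [-0.0, 0.2, 0.5]
opening: 0.027
grip_force: 24.8
```

```bash
python3 -m jog '[0,0,-0.01,0,0,0,0,0,0,-0.03,0,0,0,0,0,0,-0.03,0,0,0,0,0,0,-0.03,0,0,0,0,0,0,-0.01,0,0,-5.1,0,0,0,0,0,0,-5.1,0,0,0,0,0,0,-5.05,0,0.0055,0.0234,0,0,0,0,0,0.01,0.04,0,0,0,0,0,0.01,0.04,0,0,0,0,0,0.01,0.04,0,0,0,0,0,0.01,0.04,0,0,0,0,0,0.01,0.04,0,0,0,0,0,0.01,0.04,0,0,0,0,0,0.01,0.04,0,0,0,0,0,0,0,0,0,0,0,0]'
python3 - <<'E'
from h import *
q=robot.camera_params("wrist"); e=robot.observe(); E=e["eef_pos"]; p,d=robot.camera("wrist")
np.savez("w4.npz",p=p,d=d,e=E,**{k:np.array(v) for k,v in q.items()})
y=np.radians(e["ee_rot"][2]); x=np.array([np.cos(y),np.sin(y)]); yy=np.array([np.sin(y),-np.cos(y)])
g=np.load("g.npz"); print("gauge frame TCP",(E[:2]-g["o"])@g["R"],e["opening"],e["grip_force"])
cv2.imwrite("pics/w4.png",p[:,:,::-1])
o,r=ray(q,[(u,v) for v in range(100,400) for u in range(640)]); W=o+r*d[100:].reshape(-1,1)
a=np.c_[(W[:,:2]-E[:2])@x,(W[:,:2]-E[:2])@yy,W[:,2]]; h=cv2.cvtColor(p,cv2.COLOR_RGB2HSV)[100:].reshape(-1,3)
k=(h[:,0]>8)&(h[:,0]<22)&(h[:,1]>60)&(abs(a[:,1])<.02)&(abs(a[:,2]-E[2]-.045)<.03)&(abs(a[:,0])<.15)
b=a[k]; print(k.sum(),b.min(0),b.max(0)); A=np.c_[b[:,:2],np.ones(len(b))]; print("plane slope x,y, z at tcp rel",np.linalg.lstsq(A,b[:,2]-E[2],rcond=None)[0])
E
```

```text
time_s: 15.95
eef_pos: [0.4368, 0.0515, 0.0731]
ee_rot: [180.0, 0.0, 168.7]
contact_force: [0.3, -0.7, -0.4]
opening: 0.0272
grip_force: 24.8
gauge frame TCP [-0.14671352  0.00553894] 0.027183215755214804 24.79318857192993
6691 [-0.05560638 -0.01398354  0.11077209] [0.02555172 0.01526097 0.14710673]
plane slope x,y, z at tcp rel [-0.0090954   0.00071471  0.046111  ]
```

View pics/w4.png

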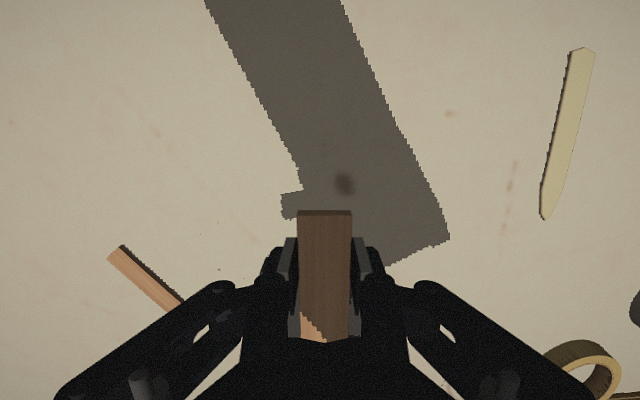

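Strip held level and centred at (324,275), its near end at (324,212); nothing in the way. Lowering in front of the gauge, then sliding in.

```bash
python3 -m jog '[0,-0.0035,0.02,0,0,0,0,0,0,0.03,0,0,0,0,0,0,0.015,0,0,0,0,0,0,0.007,0,0,0,0,0,0,0,0,0,0,0,0,0,0,0,0,0,0]'
```

```text
time_s: 16.75
eef_pos: [0.4376, 0.0441, 0.0014]
ee_rot: [-180.0, 0.1, 168.4]
contact_force: [-0.3, 0.4, 0.7]
opening: 0.0272
grip_force: 24.8
```

```bash
python3 - <<'E'
from h import *
s=robot.camera_params("side"); p,_=robot.camera("side"); print(robot.observe()["eef_pos"],robot.observe()["contact_force"])
cv2.imwrite("pics/s6.png",cv2.resize(p[150:290,200:390],None,fx=4,fy=4,interpolation=cv2.INTER_CUBIC)[:,:,::-1])
E
```

```text
[0.43757917 0.04410601 0.00139361] [-0.23629819  0.08399932  0.08733553]
```

View pics/s6.png

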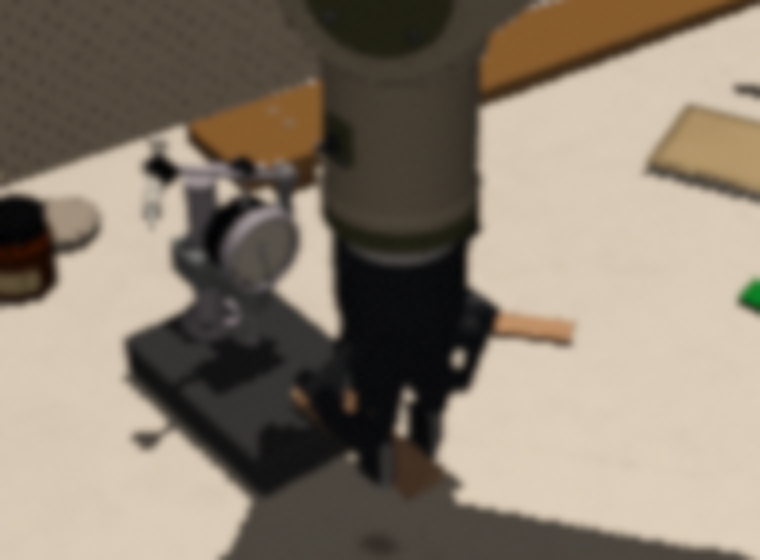

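Lever still up (knob at (157,167)), strip just over the front of the slab at (325,400). Slide in slowly.

```bash
python3 -m jog '[-0.006,0.001,0.001,0,0,0,0,-0.012,0.001,0,0,0,0,0,-0.012,0,0,0,0,0,0,-0.01,0,0,0,0,0,0,-0.008,0,0,0,0,0,0,0,0,0,0,0,0,0]'; python3 - <<'E'
from h import *
g=np.load("g.npz"); e=robot.observe(); print((e["eef_pos"][:2]-g["o"])@g["R"])
E
```

```text
time_s: 17.55
eef_pos: [0.4848, 0.0365, -0.0004]
ee_rot: [180.0, -0.0, 168.4]
contact_force: [-0.9, -0.2, 0.4]
opening: 0.027
grip_force: 24.8
[-0.0966794   0.00043199]
```

```bash
python3 -m jog '[-0.008,0.001,0,0,0,0,0,-0.008,0,0,0,0,0,0,-0.007,0,0,0,0,0,0,0,0,0,0,0,0,0]'; python3 - <<'E'
from h import *
g=np.load("g.npz"); e=robot.observe(); print((e["eef_pos"][:2]-g["o"])@g["R"],e["contact_force"],e["ft_torque"])
E
```

```text
time_s: 18.05
eef_pos: [0.5076, 0.0327, -0.0003]
ee_rot: [180.0, 0.0, 168.4]
contact_force: [0.5, -0.1, -0.3]
opening: 0.0273
grip_force: 24.8
[-0.07359797  0.0013158 ] [ 0.46401798 -0.07728802 -0.31522734] [ 0.03250163 -0.01727451  0.01808292]
```

Now lower about 3 mm in small steps until contact, then release.

```bash
python3 -m jog '[0,0,0.001,0,0,0,0,0,0,0.001,0,0,0,0,0,0,0.0005,0,0,0,0,0,0,0,0,0,0,0]'; python3 -m jog '[0,0,0.0007,0,0,0,0,0,0,0,0,0,0,0]'
```

```text
time_s: 18.55
eef_pos: [0.5071, 0.0328, -0.0028]
ee_rot: [-180.0, 0.0, 168.4]
contact_force: [0.7, -0.8, 0.2]
opening: 0.0269
grip_force: 24.8
time_s: 18.8
eef_pos: [0.5071, 0.0328, -0.0035]
ee_rot: [-180.0, 0.0, 168.4]
contact_force: [-0.2, -0.3, 0.4]
opening: 0.0269
grip_force: 24.8
```

```bash
python3 -m jog '[0,0,0.0006,0,0,0,0,0,0,0,0,0,0,0]'; python3 -m jog '[0,0,0.0006,0,0,0,0,0,0,0,0,0,0,0]'
```

```text
time_s: 19.05
eef_pos: [0.5071, 0.0328, -0.0037]
ee_rot: [-180.0, 0.0, 168.4]
contact_force: [-3.6, -0.8, 7.0]
opening: 0.0271
grip_force: 25.5
time_s: 19.3
eef_pos: [0.5072, 0.0328, -0.0038]
ee_rot: [-179.9, 0.0, 168.4]
contact_force: [-7.3, -1.5, 15.8]
opening: 0.0269
grip_force: 26.5
```

```bash
python3 -m jog '[0,0,-0.001,0,0,0,0,0,0,0,0,0,0,0.45,0,0,0,0,0,0,0.45,0,0,0,0,0,0,0.45,0,0,-0.01,0,0,0,0.45,0,0,-0.02,0,0,0,0.45,0.03,0,-0.02,0,0,0,0.45,0.04,0,-0.01,0,0,0,0.45,0,0,0,0,0,0,0.45]'
python3 - <<'E'
from h import *
q=robot.camera_params("wrist"); e=robot.observe(); E=e["eef_pos"]; p,d=robot.camera("wrist"); g=np.load("g.npz")
np.savez("w5.npz",p=p,d=d,**{k:np.array(v) for k,v in q.items()})
for nm in ("wrist","side","top"):
    if nm!="wrist": q=robot.camera_params(nm); p,d=robot.camera(nm)
    uu,vv=np.meshgrid(range(640),range(400)); o,r=ray(q,np.c_[uu.ravel(),vv.ravel()]); W=o+r*d.reshape(-1,1)
    a=np.c_[(W[:,:2]-g["o"])@g["R"],W[:,2]]; h=cv2.cvtColor(p,cv2.COLOR_RGB2HSV).reshape(-1,3)
    k=(h[:,0]>6)&(h[:,0]<22)&(h[:,1]>55)&(abs(a[:,1])<.05)&(a[:,0]<.04)&(a[:,0]>-.12)&(abs(a[:,2]-.042)<.006); b=a[k]
    if len(b)<20: print(nm,len(b)); continue
    rc=cv2.minAreaRect(np.float32(b[:,:2])*1000); A=np.c_[b[:,:2],np.ones(len(b))]
    print(nm,len(b),rc,b[:,:2].min(0),b[:,:2].max(0),np.median(b[:,2]),np.linalg.lstsq(A,b[:,2],rcond=None)[0])
    f=(abs(a[:,0])<.006)&(abs(a[:,1]-.002)<.006)&(a[:,2]>.044)&(a[:,2]<.09); print(" foot z",np.sort(a[f][:,2])[:8].round(4),f.sum())
E
```

```text
time_s: 20.42
eef_pos: [0.4375, 0.0469, 0.0578]
ee_rot: [-179.8, 0.1, 168.5]
contact_force: [1.0, -0.1, 0.0]
opening: 0.0384
grip_force: 0.0
wrist 2446 ((-63.546546936035156, 1.3818159103393555), (27.41632843017578, 72.038818359375), 89.9675064086914) [-0.09956742 -0.01233759] [-0.02752721  0.01509349] 0.042544626246926134 [0.01280864 0.00016552 0.04325729]
 foot z [] 0
side 355 ((-42.34269332885742, 2.9338645935058594), (118.74799346923828, 30.878332138061523), 0.05621306970715523) [-0.1017194  -0.01252438] [0.01702179 0.01838375] 0.04030361748435307 [ 0.00578768 -0.03443946  0.04067286]
 foot z [0.0466 0.047  0.05   0.0501 0.0505 0.0507 0.0508 0.0519] 18
top 309 ((-53.29045867919922, 9.977126121520996), (88.98204040527344, 49.843421936035156), 1.2639245986938477) [-0.09733434 -0.01485496] [-0.00826625  0.03581024] 0.04344060324046173 [-0.0048085  -0.02173755  0.04301078]
 foot z [] 0
```

Strip lies flat (top z ≈ 0.0425), spanning gauge x −100 to +16, foot about 9 mm above it. Now back to the raised knob.

```bash
python3 -m jog '[0,0,-0.02,0,0,10,0.5,0,0,-0.03,0,0,10,0.5,0,0,-0.03,0,0,10,0.5,0,0,-0.03,0,0,10,0.5,0,0,-0.03,0,0,10,0.5,0,0,-0.028,0,0,10,0.5,0,0,0,0,0,10,0.5,0,0,0,0,0,10,0.5,0,0,0,0,0,10,0.5,0,0,0,0,0,0,0.5]' && python3 -m jog '[0.01,0.0292,0,0,0,0,0.5,0.01,0.0292,0,0,0,0,0.5,0.01,0.0292,0,0,0,0,0.5,0.01,0.0292,0,0,0,0,0.5,0.0119,0.0294,0,0,0,0,0.5,0,0,0,0,0,0,0.5]'
python3 - <<'E'
from h import *
e=robot.observe(); y=np.radians(e["ee_rot"][2]); D=np.array([.5911,.0684])-e["eef_pos"][:2]; print("dx,dy",D@[np.cos(y),np.sin(y)],D@[np.sin(y),-np.cos(y)])
q=robot.camera_params("wrist"); p,d=robot.camera("wrist"); g=np.load("g.npz")
uu,vv=np.meshgrid(range(640),range(400)); o,r=ray(q,np.c_[uu.ravel(),vv.ravel()]); W=o+r*d.reshape(-1,1)
a=np.c_[(W[:,:2]-g["o"])@g["R"],W[:,2]]; k=(abs(a[:,0])<.02)&(a[:,1]>.03)&(a[:,1]<.07)&(a[:,2]>.15)&(a[:,2]<.225); b=a[k]; print("knob",len(b),b.min(0),b.max(0),np.median(b[b[:,1]>.045],0))
E
```

```text
time_s: 21.82
eef_pos: [0.4391, 0.0469, 0.2246]
ee_rot: [-180.0, -0.1, 78.5]
contact_force: [0.7, 0.7, 0.2]
opening: 0.0431
grip_force: 0.0
time_s: 22.58
eef_pos: [0.5934, 0.0689, 0.2229]
ee_rot: [-179.9, -0.1, 78.6]
contact_force: [-0.6, 0.6, 1.2]
opening: 0.0426
grip_force: 0.0
dx,dy -0.0009111889953821453 -0.002152139184707179
knob 647 [-0.00873584  0.03009246  0.19330629] [0.00883064 0.06386731 0.2122675 ] [9.23681240e-05 5.84811759e-02 2.09295691e-01]
```

```bash
python3 -m jog '[0,-0.002,0.02,0,0,0,0.5,0,0,0.03,0,0,0,0.5,0,0,0.02,0,0,0,0.5,0,0,0.008,0,0,0,0.5,0,0,0,0,0,0,0.5]' && python3 -m jog '[0,0,0,0,0,0,0,0,0,0,0,0,0,0,0,0,0,0,0,0,0,0,0,0,0,0,0,0,0,0,0,0,0,0,0]' 25
```

```text
time_s: 23.25
eef_pos: [0.5902, 0.0686, 0.1465]
ee_rot: [-180.0, 0.0, 78.4]
contact_force: [-0.5, 0.7, 0.3]
opening: 0.0428
grip_force: 0.0
time_s: 23.88
eef_pos: [0.5907, 0.0692, 0.1467]
ee_rot: [179.9, -0.0, 78.4]
contact_force: [3.1, 1.8, 3.1]
opening: 0.0173
grip_force: 27.5
```

```bash
python3 -m jog '[0.001,0,0.002,0,0,0,0,0.0012,0,0.003,0,0,0,0,0.0011,0,0.003,0,0,0,0,0.001,0,0.003,0,0,0,0,0.0009,0,0.003,0,0,0,0,0.0008,0,0.003,0,0,0,0,0.0006,0,0.003,0,0,0,0,0.0005,0,0.003,0,0,0,0,0.0004,0,0.003,0,0,0,0,0.0002,0,0.003,0,0,0,0,0,0,0.003,0,0,0,0,0,0,0.003,0,0,0,0,0,0,0.003,0,0,0,0,0,0,0.003,0,0,0,0,0,0,0.003,0,0,0,0,0,0,0.003,0,0,0,0,0,0,0.003,0,0,0,0,0,0,0.002,0,0,0,0,0,0,0,0,0,0,0]'
```

```text
time_s: 26.25
eef_pos: [0.592, 0.0755, 0.095]
ee_rot: [180.0, 0.1, 78.3]
contact_force: [1.3, -4.1, 11.1]
opening: 0.0174
grip_force: 29.5
```

```bash
python3 -m jog '[0,0,-0.0005,0,0,0,0,0,0,0,0,0,0,0.5,0,0,0,0,0,0,0.5,0,0,0,0,0,0,0.5,0,0,0,0,0,0,0.5,0,0,-0.02,0,0,0,0.5,0,0,-0.03,0,0,0,0.5,0,0,-0.03,0,0,0,0.5,0,0,-0.03,0,0,0,0.5,0.03,0,-0.02,0,0,0,0.5,0,0,0,0,0,0,0.5]'
python3 - <<'E'
from h import *
g=np.load("g.npz")
for nm in ("wrist","side"):
    q=robot.camera_params(nm); p,d=robot.camera(nm); h=cv2.cvtColor(p,cv2.COLOR_RGB2HSV).reshape(-1,3)
    uu,vv=np.meshgrid(range(640),range(400)); o,r=ray(q,np.c_[uu.ravel(),vv.ravel()]); W=o+r*d.reshape(-1,1)
    a=np.c_[(W[:,:2]-g["o"])@g["R"],W[:,2]]; k=(abs(a[:,0])<.02)&(a[:,1]>.045)&(a[:,1]<.08)&(a[:,2]>.12)&(a[:,2]<.225); b=a[k]; print(nm,"knob",len(b),b.min(0),b.max(0))
    k=(h[:,0]>6)&(h[:,0]<22)&(h[:,1]>55)&(abs(a[:,1])<.05)&(a[:,0]<.04)&(a[:,0]>-.12)&(abs(a[:,2]-.042)<.006); b=a[k]
    if len(b)>20: print(" strip",len(b),cv2.minAreaRect(np.float32(b[:,:2])*1000),b[:,:2].min(0),b[:,:2].max(0),np.median(b[:,2]),np.linalg.lstsq(np.c_[b[:,:2],np.ones(len(b))],b[:,2],rcond=None)[0])
    f=(abs(a[:,0])<.008)&(abs(a[:,1]-.002)<.008)&(a[:,2]>.035)&(a[:,2]<.075)&(h[:,1]<50); print(" foot",np.sort(a[f][:,2])[:8].round(4),np.median(a[f],0),f.sum())
E
```

```text
time_s: 27.62
eef_pos: [0.5982, 0.1089, 0.228]
ee_rot: [179.8, -0.2, 78.6]
contact_force: [0.2, -0.9, 0.2]
opening: 0.0426
grip_force: 0.0
wrist knob 368 [-0.00853898  0.04510071  0.15293975] [0.00851834 0.07096841 0.16176433]
 strip 1306 ((-40.128597259521484, 1.2465391159057617), (117.75452423095703, 29.547273635864258), 0.5082107186317444) [-0.09895599 -0.01357851] [0.01861531 0.01654183] 0.04286209546894473 [ 0.00088187 -0.06391057  0.04281137]
 foot [] [nan nan nan] 0
side knob 65 [-0.00985094  0.04554406  0.14551537] [0.00831241 0.07219996 0.15968321]
 strip 353 ((-42.923500061035156, 2.764942169189453), (30.180734634399414, 116.3553695678711), 89.49860382080078) [-0.10116348 -0.0121938 ] [0.01535203 0.01819631] 0.04045189364468438 [ 0.00134541 -0.0110443   0.04053127]
 foot [0.0427 0.0453 0.0456 0.0458 0.0484 0.0489 0.0511 0.055 ] [-0.00241129  0.00408313  0.05527907] 17
  return _methods._mean(a, axis=axis, dtype=dtype,
  ret = um.true_divide(
```

The knob is fully down (top at z 0.160–0.162), the strip is flat and hasn't moved, the foot is on it (lowest point about 0.043), and the arm is clear.

```bash
python3 -c "
from rig import robot
print(robot.sign_off())"
```

```text
the job is handed in; nothing more can be done
None
```

The job is handed in at about 28 s: from the last camera measurements the strip lies flat on the stone with the foot resting on it about 15 mm in from its end, the lever is fully lowered and the arm is clear; the hand-in returned no verdict.

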